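# Lay out the stacked sample tins on their cupping stations

## Robot

A 7-joint arm with a two-finger parallel gripper is mounted at the origin on the work surface. World frame = base frame: x ahead of the robot, y to its left, z up, the work surface at z = 0. Lengths are in m, angles in rad, forces in N, time in s.
With the tool pointing down it reaches from about 0.4 to 0.9 m from the base axis. Payload 5.5 kg.
Tool frame: the origin (TCP) lies at the centre of the arm's flange, where the gripper is bolted on; the fingertips stand 178 mm ahead of it and the grasp point (between the pads) lies 159 mm ahead of it; z points along the fingers, y is the line along which they close (so a half turn about z gives the same grasp; the last joint's range is limited). The gripper opens to 92 mm and grips with 3 to 60 N. Pads are 19 mm wide; open, the fingers measure 130 mm over their backs; the gripper's body (75 mm by 190 mm) begins 47 mm behind the grasp point.
Start: joints at [-0.99, 0.501, -0.427, 1.55, 0.221, 1.138, -0.21], TCP at [0.203, 0.617, 0.405] pointing down, gripper open.
Joint ranges: [-2.88, 2.88], [-0.31, 2.03], [-1.54, 1.56], [0.2, 2.42], [-1.41, 4.55], [0.19, 2.02], [-2.57, 2.57]. Speed limits (rad/s): [2.57, 2.57, 3.14, 3.14, 3.14, 3.14, 3.14].

## Interface

Orientations are given as a unit quaternion [w, x, y, z].
In Python, from cell import bot, optics gives the robot as it stands. The module is installed in compiled form; this text tells all that it offers.
- The arm moves only by the tool apply_moves, never from a script. Its arguments are lists of equal length, an entry for each row: "travel": the shift along the tool's x, y, z in mm, a list of three; "rot": the turn, a rotation vector about the tool's x, y, z in rad, a list of three. In form: {"travel": [[dx, dy, dz], ...], "rot": [[rx, ry, rz], ...]}. A call has 1 to 5 rows; each row shifts and turns the commanded pose from where the row before left it, along the tool's axes as they then stand; what a row does not reach is not made up. A row lasts 1/8 s, in which the tool goes at most 62.5 mm and 10.7 degrees, less where a joint would pass 70% of its speed; a pose out of reach is approached as far as the arm can. A call is refused whole if a number of a shift passes 62.5 or a number of a turn 0.188, either way. A call with a gripper value outside its range is refused whole. "gripper" is the closure in counts, from 0 (fully open) to 255 (shut), set as the call begins (left out, the last holds). The fingers move at their own pace and stop on an object; "newtons" is the grip in N (left out, the last holds). Time passes only in rows, so rows that do not move let the fingers close. It gives the time, the measured TCP pose, the force, the opening and the grip force at its end, in the units of the state.
- bot.read_state(): the state, without advancing time (a new reading comes with each control period).
- optics.read_camera(name): name is "scene" or "side" or "wrist"; returns the picture (400x640x3 uint8, red, green, blue); there is no depth.
- optics.camera_params(name): a dict with "fovy" (degrees; the focal length in pixels is half the picture's height over the tangent of half this angle, whatever the lens; pixels are square), "cx", "cy" (the principal point, pixels), "k1" (the pictures are not rectified: a ray, as slopes to the right and down, at radius r is drawn at 1 + k1 r^2 times it, then the intrinsics apply), "rvec" (rotation vector, rad) and "tvec" (3), from world to camera coordinates, as OpenCV has them; the wrist camera has in their place "T_tool_cam" (4x4, takes a point from camera to tool coordinates, whose origin is the TCP and whose axes are the flange's). Camera axes: x right, y down, z forward; pixel columns grow to the right and rows downward; lengths in m; the calibration is good to about 2 mm. A picture is of the moment at which its call begins: read the wrist's pose just before it. camera_params takes no time and is no camera call.
- bot.hand_in(): hands the job in; it is judged then, once.
Trained networks look in the newest picture that a camera, given by its name, has taken for a name from the list of things; names that differ only in an ending like _2 or _b are one class to them, and where a whole thing is asked for, a point or a joint stands for the part that bears it (a point fixed in the world has none). Each returns a list of dicts, best first, with "conf" (0 to 1); they miss things now and then, are a little off and sometimes report something else, mostly with a low value. They report only what shows in the picture. A call takes as long as a camera call. They do not tell look-alikes from the thing itself.
- optics.search_frame(camera, name): "xyz" ([x, y, z] in m, in the coordinates of the camera as it stood for that picture, good to about 4 mm: the middle of the surface that is visible of it).
- optics.spot_point(camera, name): "xyz" ([x, y, z] in m, in the coordinates of the camera as it stood for that picture, good to about 4 mm: a listed point, or the origin of a listed thing).
The state is a dict: "t": time; "q": joint angles; "joint_vel": joint speeds; "effort": joint torques, N m; "position": TCP position; "tcp_rot": TCP orientation; "force": force on the tool from outside, world axes, zero at the start; "wrist_torque": the same for the moment, N m; "finger_gap": opening from 0.0 (shut) to 1.0 (fully open); "grasp_force": force on a finger pad.
Only numpy, scipy, OpenCV 4.12 (cv2) and the standard library are available. Lean on these libraries where they do the work, as an engineer would, in place of code of your own. Each camera call takes 0.05 s, during which the arm holds its last target. There are 200 camera calls.

## Task

Take the stack of four coffee sample tins apart and stand each tin in the white circle of the station tile that has the colour of its lid. Keep every tin upright all the time, and do not shift the two single white bowls that stand beside the tiles, left and right.

Things in the scene. Friction and masses are not known exactly. Their poses are not given: they have to be found in the camera images.
- tin_yellow_mid (a point): The yellow sample tin: a closed round tin of bare aluminium with a yellow slip lid over its top and upper 60 %, 30 mm in diameter and 36 mm high, flat top and bottom, rigid; starts on top of the stack (standing on the red tin). The point is the tin's centre, half-way up, on its axis; z is its axis, up.
- tin_red_mid (a point): The red sample tin: a closed round tin of bare aluminium with a red slip lid over its top and upper 60 %, 42 mm in diameter and 40 mm high, flat top and bottom, rigid; starts second from the top (standing on the green tin). The point is the tin's centre, half-way up, on its axis; z is its axis, up.
- tin_green_mid (a point): The green sample tin: a closed round tin of bare aluminium with a green slip lid over its top and upper 60 %, 54 mm in diameter and 44 mm high, flat top and bottom, rigid; starts third from the top (standing on the blue tin). The point is the tin's centre, half-way up, on its axis; z is its axis, up.
- tin_blue_mid (a point): The blue sample tin: a closed round tin of bare aluminium with a blue slip lid over its top and upper 60 %, 68 mm in diameter and 48 mm high, flat top and bottom, rigid; starts at the bottom of the stack, standing on the table. The point is the tin's centre, half-way up, on its axis; z is its axis, up.
- tile_yellow_seat (a point): The yellow station tile: a flat yellow square, 104 mm by 104 mm and 5 mm thick, fixed to the table, with a white circle 50 mm in diameter printed in its middle (the yellow tin is 30 mm). The point is the centre of the circle on the tile's upper face; x and y lie along its sides, z is up.
- tile_red_seat (a point): The red station tile: a flat red square, 104 mm by 104 mm and 5 mm thick, fixed to the table, with a white circle 62 mm in diameter printed in its middle (the red tin is 42 mm). The point is the centre of the circle on the tile's upper face; x and y lie along its sides, z is up.
- tile_green_seat (a point): The green station tile: a flat green square, 104 mm by 104 mm and 5 mm thick, fixed to the table, with a white circle 74 mm in diameter printed in its middle (the green tin is 54 mm). The point is the centre of the circle on the tile's upper face; x and y lie along its sides, z is up.
- tile_blue_seat (a point): The blue station tile: a flat blue square, 104 mm by 104 mm and 5 mm thick, fixed to the table, with a white circle 88 mm in diameter printed in its middle (the blue tin is 68 mm). The point is the centre of the circle on the tile's upper face; x and y lie along its sides, z is up.
- bowl_left: A clean empty white cupping bowl, loose, 84 mm across the rim and 58 mm high, standing towards the far left (seen from the robot). Not to be moved. The origin is the centre of its underside, z up.
- bowl_right: A clean empty white cupping bowl, loose, 84 mm across the rim and 58 mm high, standing towards the far right (seen from the robot). Not to be moved. The origin is the centre of its underside, z up.
Mind the look-alikes: they are no part of the job. Several things look just like the part that bears tin_blue_mid: the one meant starts nearest to the robot's base.

How it is judged:
At the end, for the whole second after the job is handed in: Each of the four tins stands upright (within 0.1 rad) and at rest on the tile of its lid's colour, its bottom on the tile (height within 4 mm) and its axis within 12 mm of the centre of the white circle (horizontal distance between tin_yellow_mid and tile_yellow_seat below 0.012 m and z of tin_yellow_mid in the frame of tile_yellow_seat between 0.014 and 0.022 m and angle between each of tin_yellow_mid, tin_red_mid, tin_green_mid, tin_blue_mid's own z axis and vertical below 0.1 rad and linear speed of each of tin_yellow, tin_red, tin_green, tin_blue below 0.02 m/s and horizontal distance between tin_red_mid and tile_red_seat below 0.012 m and z of tin_red_mid in the frame of tile_red_seat between 0.016 and 0.024 m and horizontal distance between tin_green_mid and tile_green_seat below 0.012 m and z of tin_green_mid in the frame of tile_green_seat between 0.018 and 0.026 m and horizontal distance between tin_blue_mid and tile_blue_seat below 0.012 m and z of tin_blue_mid in the frame of tile_blue_seat between 0.02 and 0.028 m); the robot touches nothing.
It fails at once if a tin is tipped (more than about 40 degrees from upright) (angle between any of tin_yellow_mid, tin_red_mid, tin_green_mid, tin_blue_mid's own z axis and vertical above 0.7 rad).
It fails at once if a white bowl is shifted by more than 20 mm (distance of any of bowl_left, bowl_right from where it was at the start of the episode above 0.02 m).
It also fails if it takes over 120 s, if anything falls off the work surface, if the arm or the gripper's body presses on something with over 40 N, if the wrist force passes 120 N, or if a joint passes its speed limit or range.

## Working session

There is one attempt and no reset: what is moved stays moved. The work goes in short steps, Python scripts to look and compute and a tool call to move; the robot and the scene stay as the last step left them, time stands still between calls to the robot, and variables do not carry over. Pictures are saved under pics/ and viewed, at most 14 in all, crops included, and the job is handed in when it is done.

Besides the shell and the picture viewer there is one more tool, called after "Emit:" as name(argument=value, ...), one argument or row to a line, values as JSON. apply_moves: Moves the arm, as the interface text tells. Its arguments: {"type":"object","properties":{"travel":{"type":"array","items":{"type":"array","items":{"type":"number"}}},"rot":{"type":"array","items":{"type":"array","items":{"type":"number"}}},"gripper":{"type":"number"},"newtons":{"type":"number"}},"required":["travel","rot"]}

```bash
mkdir -p pics; cat > h.py <<'E'
import numpy as np, cv2
from cell import bot, optics
from scipy.spatial.transform import Rotation as R
def state():
    s=bot.read_state(); w,x,y,z=s["tcp_rot"]
    return s,np.array(s["position"]),R.from_quat([x,y,z,w]).as_matrix()
def ext(cam):
    "camera->world R,t"
    p=optics.camera_params(cam)
    if cam=="wrist":
        _,P,M=state(); T=np.array(p["T_tool_cam"]); return M@T[:3,:3],M@T[:3,3]+P
    M=cv2.Rodrigues(np.array(p["rvec"],float))[0]; return M.T,-M.T@np.array(p["tvec"],float).ravel()
def proj(cam,X,E=None):
    p=optics.camera_params(cam); M,t=E or ext(cam); c=M.T@(np.array(X)-t); s=c[:2]/c[2]
    s=s*(1+p["k1"]*(s@s)); f=200/np.tan(np.radians(p["fovy"])/2); return s*f+[p["cx"],p["cy"]]
def pix(cam,uv,z,E=None):
    "pixel to world at height z"
    p=optics.camera_params(cam); M,t=E or ext(cam); f=200/np.tan(np.radians(p["fovy"])/2)
    d=(np.array(uv,float)-[p["cx"],p["cy"]])/f; s=d.copy()
    for _ in range(20): s=d/(1+p["k1"]*(s@s))
    r=M@np.array([s[0],s[1],1]); return t+r*(z-t[2])/r[2]
def snap(cam,name=None):
    E=ext(cam); im=optics.read_camera(cam)
    if name: cv2.imwrite(f"pics/{name}.png",im[:,:,::-1])
    return im,E
def spot(cam,name,E,fn="spot_point"):
    M,t=E; return [(round(d["conf"],2),np.round(M@np.array(d["xyz"])+t,3).tolist(),np.round(proj(cam,M@np.array(d["xyz"])+t,E)).tolist()) for d in getattr(optics,fn)(cam,name)]
E
python3 - <<'E'
from h import *
s,P,M=state(); print(s); print(M.round(3))
for c in ["scene","side","wrist"]:
    im,E=snap(c,c+"0"); print(c,optics.camera_params(c)["fovy"],E[1].round(3))
    if c!="wrist":
        for n in [a+k for a in["tin_","tile_"] for k in ["yellow","red","green","blue"]]:
            n+="_mid" if "tin" in n else "_seat"
            print(n,spot(c,n,E))
        print("bowl",spot(c,"bowl_left",E))
E
```

```text
{'t': 0.0, 'q': array([-0.9898092 ,  0.50184837, -0.42677365,  1.55147307,  0.2208256 ,
        1.13828079, -0.21026536]), 'joint_vel': array([-4.03438149e-06,  6.59618962e-05, -7.68109463e-04,  1.57263286e-03,
        4.34683406e-04, -2.22744139e-04, -9.39111803e-04]), 'effort': array([-5.01157047e-04, -5.66586649e+01, -5.81595048e+00, -2.79112780e+01,
       -6.84855483e-02,  3.07018880e-02,  1.75383875e-04]), 'position': array([0.20305425, 0.61709017, 0.40366654]), 'tcp_rot': array([-1.72315232e-04,  1.58181573e-01,  9.87409561e-01, -9.59152881e-04]), 'force': array([ 0.47501835, -0.40687405,  0.26840283]), 'wrist_torque': array([-0.06474402,  0.02466174, -0.00322704]), 'grasp_force': 0.0, 'finger_gap': 0.9971154812433728}
[[-0.95   0.312 -0.001]
 [ 0.312  0.95  -0.002]
 [ 0.    -0.002 -1.   ]]
scene 53.415067746427994 [1.38  0.088 0.745]
tin_yellow_mid [(0.73, [0.442, -0.229, 0.149], [271.0, 161.0])]
tin_red_mid [(0.54, [0.438, -0.23, 0.116], [272.0, 170.0])]
tin_green_mid [(0.68, [0.44, -0.232, 0.069], [273.0, 183.0])]
tin_blue_mid [(0.88, [0.572, -0.426, 0.021], [196.0, 215.0])
[... 540 characters left out ...]
.009], [324.0, 174.0])]
tin_red_mid [(0.9, [0.441, -0.228, 0.113], [314.0, 274.0])]
tin_green_mid [(0.69, [0.438, -0.23, 0.069], [313.0, 288.0])]
tin_blue_mid [(0.92, [0.554, -0.283, 0.025], [372.0, 298.0]), (0.86, [0.441, -0.225, 0.021], [313.0, 299.0]), (0.8, [0.447, -0.353, 0.022], [344.0, 345.0])]
tile_yellow_seat [(0.62, [0.446, 0.032, 0.008], [269.0, 224.0])]
tile_red_seat [(0.86, [0.468, 0.273, 0.006], [244.0, 166.0])]
tile_green_seat [(0.92, [0.651, 0.138, 0.007], [323.0, 175.0])]
tile_blue_seat [(0.78, [0.626, -0.127, 0.004], [364.0, 244.0])]
bowl [(0.7, [0.687, 0.328, -0.004], [306.0, 138.0]), (0.35, [0.649, 0.138, 0.008], [323.0, 175.0])]
wrist 66.3886210449923 [0.122 0.644 0.386]
```

```bash
python3 - <<'E'
import cv2,numpy as np
a=cv2.imread("pics/scene0.png");b=cv2.imread("pics/side0.png")
cv2.imwrite("pics/v1.png",a)
c=b[110:380,200:460]; cv2.imwrite("pics/v2.png",cv2.resize(c,None,fx=2.2,fy=2.2,interpolation=cv2.INTER_CUBIC))
E
```

```text
(no output)
```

View pics/v1.png

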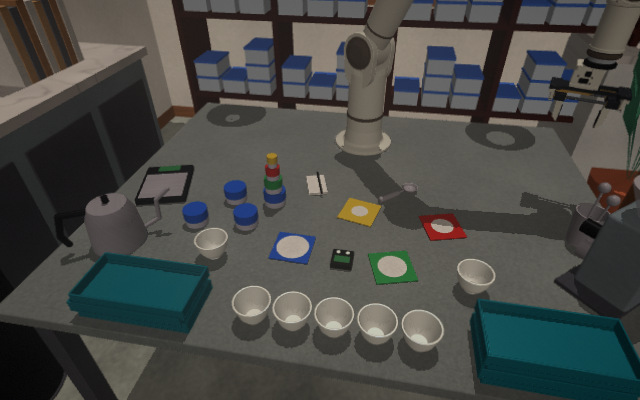

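View pics/v2.png

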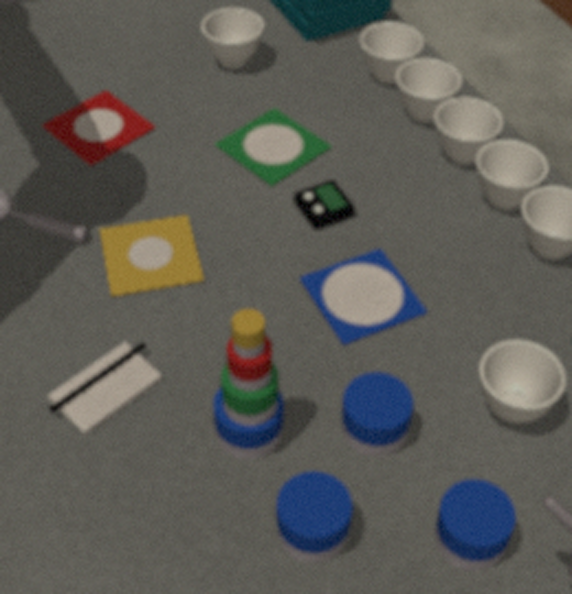

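The stack (scene px 273,180; side px 313,285) holds the blue tin meant. The other blue candidates are the loose tins at scene px (235,190), (196,215) and (245,217). The stack's blue tin is nearest the base at r≈0.50 m, and the crop confirms it sits under green, red and yellow. Next I refine the tile centres by segmentation.

```bash
cat >> h.py <<'E'
TILES=dict(yellow=(.446,.032,.05),red=(.469,.271,.062),green=(.650,.139,.074),blue=(.627,-.128,.088))
def circle(cam,im,E,k):
    x,y,d=TILES[k]; poly=np.array([proj(cam,[x+.052*np.cos(a),y+.052*np.sin(a),.005],E) for a in np.linspace(0,6.28,40)]).astype(np.int32)
    m=np.zeros(im.shape[:2],np.uint8); cv2.fillPoly(m,[poly],1)
    hsv=cv2.cvtColor(np.ascontiguousarray(im),cv2.COLOR_RGB2HSV); w=((hsv[:,:,1]<80)&(hsv[:,:,2]>90)&(m>0)).astype(np.uint8)
    n,l,st,c=cv2.connectedComponentsWithStats(w); 
    if n<2: return None
    i=1+st[1:,4].argmax(); return pix(cam,c[i],.005,E).round(4)[:2],st[i,2:].tolist()
def go(target,yaw=None):
    "remaining shift of grasp point in tool mm; world target of grasp point"
    s,P,M=state(); g=P+M@[0,0,.159]; print("grasp pt",g.round(4),"tool mm",(M.T@(np.array(target)-g)*1000).round(1),"yaw err",round(float(np.arctan2(-M[0,1],M[1,1])),4),"q",np.round(s["q"],2),"t",round(s["t"],2),"gap",round(s["finger_gap"],3))
E
python3 - <<'E'
from h import *
for c in ["scene","side"]:
    im=cv2.imread(f"pics/{c}0.png")[:,:,::-1];E=ext(c)
    for k in TILES: print(c,k,circle(c,im,E,k))
_,P,M=state(); T=optics.camera_params("wrist")["T_tool_cam"]; print(np.round(T,3))
go([.45,.20,.245])
E
```

```text
scene yellow (array([0.4454, 0.0327]), [16, 10, 124])
scene red (array([0.4712, 0.27  ]), [22, 14, 228])
scene green (array([0.655 , 0.1368]), [30, 21, 500])
scene blue (array([ 0.631 , -0.1277]), [33, 22, 587])
side yellow (array([0.4427, 0.0351]), [19, 14, 222])
side red (array([0.4683, 0.2737]), [22, 14, 239])
side green (array([0.6524, 0.1402]), [28, 19, 433])
side blue (array([ 0.628 , -0.1259]), [38, 29, 857])
[[ 0.001 -0.95  -0.311  0.085]
 [ 1.     0.     0.001 -0.   ]
 [-0.001 -0.311  0.95   0.019]
 [ 0.     0.     0.     1.   ]]
grasp pt [0.2031 0.6175 0.2457] tool mm [-365.  -319.4    0.7] yaw err -0.3177 q [-0.99  0.5  -0.43  1.55  0.22  1.14 -0.21] t 1.05 gap 1.002
```

Emit:
apply_moves(
  travel=[
    [-30, -28, 0],
    [-40, -35, 0],
    [-40, -35, 0],
    [-40, -35, 0],
    [-40, -35, 0],
  ],
  rot=[
    [0, 0, 0],
    [0, 0, 0],
    [0, 0, 0],
    [0, 0, 0],
    [0, 0, 0],
  ],
  gripper=0,
  newtons=15,
)

```text
t: 1.68
position: [0.3318, 0.397, 0.405]
tcp_rot: [0.0, 0.158, 0.987, 0.0]
force: [1.0, 0.1, 0.5]
finger_gap: 1.0
grasp_force: 0.0
```

Emit:
apply_moves(
  travel=[
    [-40, -35, 0],
    [-40, -35, 0],
    [-40, -35, 0],
    [-40, -35, 0],
    [0, -35, 0],
  ],
  rot=[
    [0, 0, 0],
    [0, 0, 0],
    [0, 0, 0],
    [0, 0, -0.16],
    [0, 0, -0.157],
  ],
)

```text
t: 2.3
position: [0.4357, 0.1783, 0.405]
tcp_rot: [0.001, -0.0, 1.0, 0.0]
force: [0.0, 1.0, 0.7]
finger_gap: 1.0
grasp_force: 0.0
```

```bash
python3 -c "
from h import *
go([.441,-.228,.24])"
```

```text
grasp pt [0.436  0.1783 0.246 ] tool mm [  -4.7 -406.3    6. ] yaw err 0.0007 q [-0.2   0.16 -0.27  1.99  0.05  1.    1.08] t 2.3 gap 1.0
```

Emit:
apply_moves(
  travel=[
    [-5, -50, 0],
    [0, -55, 0],
    [0, -55, 0],
    [0, -55, 0],
    [0, -55, 0],
  ],
  rot=[
    [0, 0, 0],
    [0, 0, 0],
    [0, 0, 0],
    [0, 0, 0],
    [0, 0, 0],
  ],
)

```text
t: 2.92
position: [0.4384, -0.0907, 0.4052]
tcp_rot: [0.001, 0.0, 1.0, -0.0]
force: [1.3, -0.4, -0.5]
finger_gap: 0.999
grasp_force: 0.0
```

Emit:
apply_moves(
  travel=[
    [0, -55, 0],
    [0, -50, 0],
    [0, -31, 0],
    [0, 0, 0],
    [0, 0, 0],
  ],
  rot=[
    [0, 0, 0],
    [0, 0, 0],
    [0, 0, 0],
    [0, 0, 0],
    [0, 0, 0],
  ],
)

```text
t: 3.55
position: [0.4386, -0.2242, 0.4046]
tcp_rot: [-0.0, 0.0, 1.0, 0.0]
force: [0.4, 0.5, 0.2]
finger_gap: 0.998
grasp_force: 0.0
```

```bash
python3 - <<'E'
from h import *
im,E=snap("wrist","w1")
for n in ["yellow","red","green","blue"]: print(n,spot("wrist",f"tin_{n}_mid",E))
go([.441,-.228,.155])
E
```

```text
yellow [(0.6, [0.443, -0.228, 0.154], [315.0, 216.0])]
red [(0.74, [0.44, -0.231, 0.025], [314.0, 175.0]), (0.72, [0.442, -0.23, 0.114], [314.0, 199.0])]
green [(0.61, [0.437, -0.229, 0.069], [315.0, 182.0])]
blue [(0.95, [0.446, -0.355, 0.022], [214.0, 179.0]), (0.77, [0.551, -0.28, 0.027], [277.0, 257.0]), (0.61, [0.442, -0.231, 0.029], [314.0, 177.0]), (0.6, [0.569, -0.427, 0.025], [170.0, 268.0])]
grasp pt [ 0.4388 -0.2239  0.2458] tool mm [-2.2 -4.1 90.8] yaw err 0.0012 q [ 0.34  0.19  0.09  1.95 -0.02  1.    2.01] t 3.8 gap 0.999
```

View pics/w1.png

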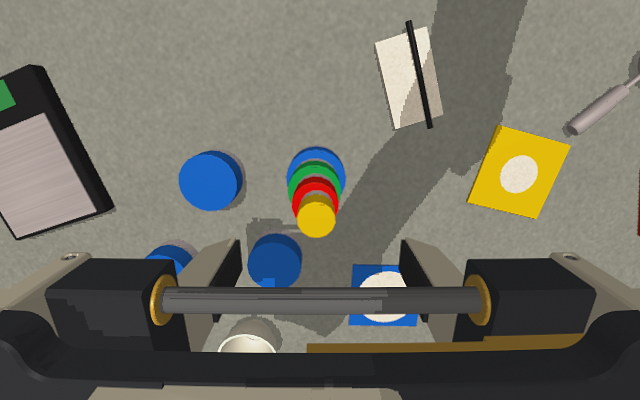

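The wrist view shows the stack at px (316,180–218), top yellow, between the open fingers, with the loose blue tins clear of them. I descend on the yellow tin.

Emit:
apply_moves(
  travel=[
    [-2, -5, 0],
    [0, 0, 30],
    [0, 0, 30],
    [0, 0, 20],
    [0, 0, 11],
  ],
  rot=[
    [0, 0, 0],
    [0, 0, 0],
    [0, 0, 0],
    [0, 0, 0],
    [0, 0, 0],
  ],
)

```text
t: 4.42
position: [0.4404, -0.23, 0.3127]
tcp_rot: [-0.001, 0.0, 1.0, 0.0]
force: [0.4, -0.0, 0.2]
finger_gap: 1.001
grasp_force: 0.0
```

```bash
python3 - <<'E'
from h import *
snap("wrist","w2")
go([.441,-.229,.155])
E
```

```text
grasp pt [ 0.4397 -0.2297  0.1528] tool mm [-1.3  0.7 -2.2] yaw err -0.0007 q [ 0.36  0.32  0.08  2.03 -0.04  0.8   2.03] t 4.47 gap 0.999
```

View pics/w2.png

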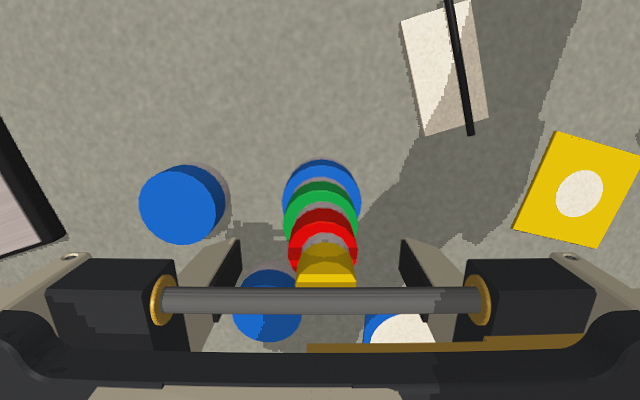

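Emit:
apply_moves(
  travel=[
    [-1, 2, -2],
    [0, 0, 0],
    [0, 0, 0],
    [0, 0, 0],
    [0, 0, 0],
  ],
  rot=[
    [0, 0, 0],
    [0, 0, 0],
    [0, 0, 0],
    [0, 0, 0],
    [0, 0, 0],
  ],
  gripper=120,
)

```text
t: 5.1
position: [0.4415, -0.2281, 0.3159]
tcp_rot: [0.0, 0.0, 1.0, -0.0]
force: [-0.4, 1.2, 0.6]
finger_gap: 0.54
grasp_force: 0.0
```

Emit:
apply_moves(
  travel=[
    [0, 0, 0],
    [0, 0, 0],
    [0, 0, 0],
    [0, 0, 0],
    [0, 0, 0],
  ],
  rot=[
    [0, 0, 0],
    [0, 0, 0],
    [0, 0, 0],
    [0, 0, 0],
    [0, 0, 0],
  ],
  gripper=255,
  newtons=12,
)

```text
t: 5.72
position: [0.4415, -0.228, 0.3157]
tcp_rot: [-0.0, 0.0, 1.0, 0.0]
force: [0.5, -0.0, -0.4]
finger_gap: 0.327
grasp_force: 12.0
```

```bash
python3 - <<'E'
from h import *
snap("wrist","w3")
go([.441,-.229,.155])
E
```

```text
grasp pt [ 0.4415 -0.228   0.1567] tool mm [ 0.5 -1.   1.7] yaw err -0.0007 q [ 0.35  0.31  0.08  2.02 -0.04  0.81  2.03] t 5.78 gap 0.324
```

Emit:
apply_moves(
  travel=[
    [0, 0, -20],
    [0, 0, -30],
    [0, 30, 0],
    [-2, 50, 0],
    [0, 50, 0],
  ],
  rot=[
    [0, 0, 0],
    [0, 0, 0],
    [0, 0, 0],
    [0, 0, 0],
    [0, 0, 0],
  ],
)

```text
t: 6.4
position: [0.4436, -0.0969, 0.3659]
tcp_rot: [0.0, 0.001, 1.0, -0.0]
force: [0.2, 1.0, -1.8]
finger_gap: 0.32
grasp_force: 12.0
```

Emit:
apply_moves(
  travel=[
    [0, 50, 20],
    [0, 50, 30],
    [0, 32, 40],
    [0, 0, 30],
    [0, 0, 0],
  ],
  rot=[
    [0, 0, 0],
    [0, 0, 0],
    [0, 0, 0],
    [0, 0, 0],
    [0, 0, 0],
  ],
)

```text
t: 7.02
position: [0.4425, 0.0342, 0.244]
tcp_rot: [-0.003, -0.0, 1.0, -0.0]
force: [-1.0, -1.2, -0.3]
finger_gap: 0.32
grasp_force: 12.0
```

```bash
python3 - <<'E'
from h import *
im,E=snap("wrist","w4")
print(circle("wrist",im,E,"yellow"),spot("wrist","tile_yellow_seat",E),spot("wrist","tin_yellow_mid",E))
go([.444,.034,.0305])
E
```

```text
(array([0.441 , 0.0331]), [65, 61, 2837]) [(0.87, [0.442, 0.033, 0.008], [318.0, 217.0])] [(0.94, [0.444, 0.031, 0.082], [314.0, 271.0])]
grasp pt [0.4446 0.0335 0.0877] tool mm [ 0.7  0.5 57.2] yaw err -0.0019 q [-0.06  0.36 -0.09  2.18  0.06  0.6   1.38] t 7.17 gap 0.323
```

View pics/w4.png

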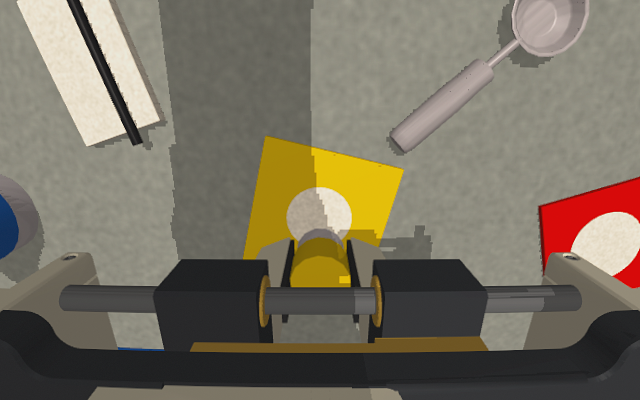

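The yellow tin is held upright (px 320,265) just above the white circle (px 319,215). I lower it and release.

Emit:
apply_moves(
  travel=[
    [1, 0, 25],
    [0, 0, 20],
    [0, 0, 12],
    [0, 0, 0],
    [0, 0, 0],
  ],
  rot=[
    [0, 0, 0],
    [0, 0, 0],
    [0, 0, 0],
    [0, 0, 0],
    [0, 0, 0],
  ],
)

```text
t: 7.8
position: [0.4431, 0.0339, 0.1895]
tcp_rot: [0.001, 0.001, 1.0, 0.0]
force: [-0.0, 0.3, -0.2]
finger_gap: 0.323
grasp_force: 12.0
```

```bash
python3 - <<'E'
from h import *
go([.4435,.0335,.0295]); print(state()[0]["force"])
E
```

```text
grasp pt [0.4433 0.0339 0.0305] tool mm [-0.2 -0.4  1. ] yaw err -0.0011 q [-0.07  0.48 -0.08  2.2   0.08  0.47  1.36] t 7.8 gap 0.323
[-0.03356584  0.29514388 -0.19867401]
```

Emit:
apply_moves(
  travel=[
    [0, 0, 1],
    [0, 0, 0],
    [0, 0, 0],
    [0, 0, 0],
    [0, 0, 0],
  ],
  rot=[
    [0, 0, 0],
    [0, 0, 0],
    [0, 0, 0],
    [0, 0, 0],
    [0, 0, 0],
  ],
  gripper=0,
)

```text
t: 8.43
position: [0.4427, 0.0339, 0.1877]
tcp_rot: [-0.0, 0.0, 1.0, -0.0]
force: [0.6, -0.5, 0.1]
finger_gap: 0.82
grasp_force: 0.0
```

Emit:
apply_moves(
  travel=[
    [0, 0, -30],
    [0, 0, -50],
    [0, 0, -50],
    [0, -40, -40],
    [0, -50, 0],
  ],
  rot=[
    [0, 0, 0],
    [0, 0, 0],
    [0, 0, 0],
    [0, 0, 0],
    [0, 0, 0],
  ],
)

```text
t: 9.05
position: [0.4442, -0.0562, 0.3613]
tcp_rot: [0.004, -0.001, 1.0, -0.0]
force: [0.0, -0.8, -1.0]
finger_gap: 0.999
grasp_force: 0.0
```

Emit:
apply_moves(
  travel=[
    [0, -50, 0],
    [0, -50, 0],
    [0, -50, 0],
    [0, -22, 0],
    [0, 0, 0],
  ],
  rot=[
    [0, 0, 0],
    [0, 0, 0],
    [0, 0, 0],
    [0, 0, 0],
    [0, 0, 0],
  ],
)

```text
t: 9.68
position: [0.4419, -0.2298, 0.3575]
tcp_rot: [-0.0, 0.002, 1.0, -0.0]
force: [-0.8, -0.3, -0.0]
finger_gap: 0.999
grasp_force: 0.0
```

```bash
python3 - <<'E'
from h import *
im,E=snap("wrist","w5")
print(spot("wrist","tin_red_mid",E),spot("wrist","tin_green_mid",E))
im,E=snap("side","s5");print(spot("side","tin_yellow_mid",E))
go([.4415,-.228,.115])
E
```

```text
[(0.69, [0.443, -0.232, 0.112], [318.0, 214.0])] [(0.65, [0.436, -0.229, 0.064], [320.0, 189.0])]
[(0.5, [0.444, 0.032, 0.021], [268.0, 221.0])]
grasp pt [ 0.4427 -0.2264  0.1986] tool mm [ 1.2 -1.7 83.6] yaw err 0.0016 q [ 0.35  0.26  0.08  1.99 -0.03  0.9   2.02] t 9.93 gap 0.998
```

View pics/w5.png

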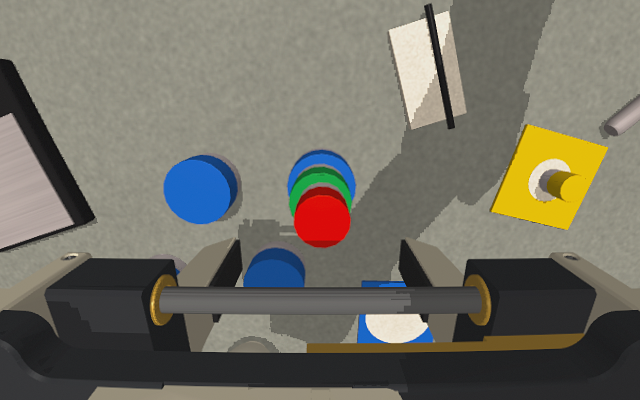

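The yellow tin stands upright in its circle (px 552,182), and the red tin is now on top of the stack (px 322,220). I take the red tin next.

Emit:
apply_moves(
  travel=[
    [1, 0, 20],
    [0, 0, 30],
    [0, 0, 24],
    [0, 0, 10],
    [0, 0, 0],
  ],
  rot=[
    [0, 0, 0],
    [0, 0, 0],
    [0, 0, 0],
    [0, 0, 0],
    [0, 0, 0],
  ],
)

```text
t: 10.55
position: [0.4416, -0.2274, 0.2734]
tcp_rot: [-0.001, -0.0, 1.0, 0.0]
force: [0.6, 0.7, 0.4]
finger_gap: 0.998
grasp_force: 0.0
```

Emit:
apply_moves(
  travel=[
    [0, 0, 0],
    [0, 0, 0],
    [0, 0, 0],
    [0, 0, 0],
    [0, 0, 0],
  ],
  rot=[
    [0, 0, 0],
    [0, 0, 0],
    [0, 0, 0],
    [0, 0, 0],
    [0, 0, 0],
  ],
  gripper=100,
)

```text
t: 11.18
position: [0.4415, -0.2281, 0.2738]
tcp_rot: [0.0, 0.0, 1.0, -0.0]
force: [0.4, 0.5, 0.5]
finger_gap: 0.609
grasp_force: 0.0
```

Emit:
apply_moves(
  travel=[
    [0, 0, 0],
    [0, 0, 0],
    [0, 0, 0],
    [0, 0, 0],
  ],
  rot=[
    [0, 0, 0],
    [0, 0, 0],
    [0, 0, 0],
    [0, 0, 0],
  ],
  gripper=255,
)

```text
t: 11.68
position: [0.4414, -0.2281, 0.2736]
tcp_rot: [-0.0, 0.0, 1.0, 0.0]
force: [0.2, -0.4, 0.4]
finger_gap: 0.456
grasp_force: 12.0
```

```bash
python3 -c "
from h import *
go([.470,.272,.115]);go([.470,.272,.115])"
```

```text
grasp pt [ 0.4414 -0.2281  0.1146] tool mm [-2.820e+01  5.001e+02 -4.000e-01] yaw err -0.0008 q [ 0.36  0.38  0.08  2.05 -0.04  0.71  2.03] t 11.68 gap 0.456
grasp pt [ 0.4414 -0.2281  0.1146] tool mm [-2.820e+01  5.001e+02 -4.000e-01] yaw err -0.0008 q [ 0.36  0.38  0.08  2.05 -0.04  0.71  2.03] t 11.68 gap 0.456
```

Emit:
apply_moves(
  travel=[
    [0, 0, -20],
    [0, 0, -30],
    [0, 30, 0],
    [0, 50, 0],
    [0, 50, 0],
  ],
  rot=[
    [0, 0, 0],
    [0, 0, 0],
    [0, 0, 0],
    [0, 0, 0],
    [0, 0, 0],
  ],
)

```text
t: 12.3
position: [0.4414, -0.0969, 0.3238]
tcp_rot: [0.0, 0.001, 1.0, -0.0]
force: [1.1, 0.7, -0.8]
finger_gap: 0.455
grasp_force: 12.0
```

Emit:
apply_moves(
  travel=[
    [-6, 55, 0],
    [-6, 55, 0],
    [-6, 55, 0],
    [-6, 55, 0],
    [-4, 55, 0],
  ],
  rot=[
    [0, 0, 0],
    [0, 0, 0],
    [0, 0, 0],
    [0, 0, 0],
    [0, 0, 0],
  ],
)

```text
t: 12.92
position: [0.4699, 0.1786, 0.3238]
tcp_rot: [0.0, 0.001, 1.0, 0.0]
force: [0.6, 0.2, -0.3]
finger_gap: 0.454
grasp_force: 12.0
```

Emit:
apply_moves(
  travel=[
    [0, 55, 0],
    [0, 40, 20],
    [0, 0, 30],
    [0, 0, 30],
    [0, 0, 0],
  ],
  rot=[
    [0, 0, 0],
    [0, 0, 0],
    [0, 0, 0],
    [0, 0, 0],
    [0, 0, 0],
  ],
)

```text
t: 13.55
position: [0.4686, 0.2713, 0.2415]
tcp_rot: [-0.002, 0.0, 1.0, -0.001]
force: [0.2, -0.4, -0.5]
finger_gap: 0.458
grasp_force: 12.0
```

```bash
python3 - <<'E'
from h import *
im,E=snap("wrist","w6")
print(circle("wrist",im,E,"red"),spot("wrist","tile_red_seat",E),spot("wrist","tin_red_mid",E))
go([.470,.272,.0285])
E
```

```text
(array([0.4621, 0.271 ]), [82, 66, 3793]) [(0.83, [0.471, 0.278, 0.006], [330.0, 222.0])] [(0.57, [0.469, 0.268, 0.08], [315.0, 269.0])]
grasp pt [0.4706 0.2722 0.0858] tool mm [ 0.7 -0.3 57.3] yaw err -0.0012 q [-0.45  0.5  -0.16  1.94  0.12  0.7   0.9 ] t 13.7 gap 0.452
```

View pics/w6.png

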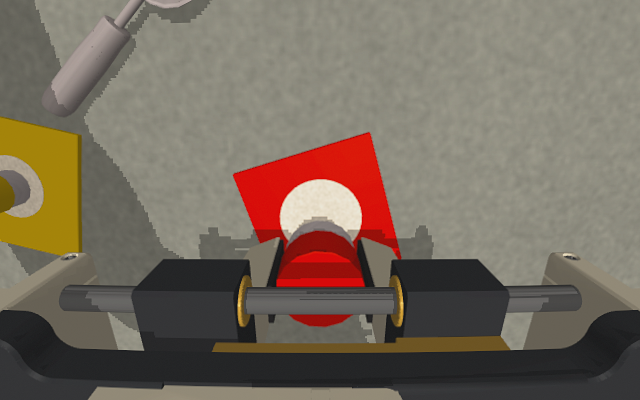

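The red tin is held upright over the red circle (px 320,215). I lower it, release, lift and go back to the stack.

Emit:
apply_moves(
  travel=[
    [0, 0, 25],
    [0, 0, 20],
    [0, 0, 11],
    [0, 0, 1],
    [0, 0, 0],
  ],
  rot=[
    [0, 0, 0],
    [0, 0, 0],
    [0, 0, 0],
    [0, 0, 0],
    [0, 0, 0],
  ],
)

```text
t: 14.32
position: [0.4703, 0.2722, 0.1876]
tcp_rot: [0.001, 0.0, 1.0, 0.0]
force: [-1.4, -0.4, -0.8]
finger_gap: 0.456
grasp_force: 12.0
```

```bash
python3 -c "
from h import *
go([.470,.272,.0276])"
```

```text
grasp pt [0.4705 0.2723 0.0286] tool mm [ 0.5 -0.3  1. ] yaw err -0.0009 q [-0.46  0.6  -0.14  1.96  0.14  0.59  0.88] t 14.32 gap 0.456
```

Emit:
apply_moves(
  travel=[
    [0, 0, 1],
    [0, 0, 0],
    [0, 0, 0],
    [0, 0, 0],
    [0, 0, 0],
  ],
  rot=[
    [0, 0, 0],
    [0, 0, 0],
    [0, 0, 0],
    [0, 0, 0],
    [0, 0, 0],
  ],
  gripper=0,
)

```text
t: 14.95
position: [0.4699, 0.2719, 0.1857]
tcp_rot: [-0.0, 0.0, 1.0, 0.0]
force: [0.3, 0.3, -0.0]
finger_gap: 0.95
grasp_force: 0.0
```

Emit:
apply_moves(
  travel=[
    [0, 0, -30],
    [0, 0, -50],
    [0, 0, -50],
    [5, -40, 0],
    [6, -55, 0],
  ],
  rot=[
    [0, 0, 0],
    [0, 0, 0],
    [0, 0, 0],
    [0, 0, 0],
    [0, 0, 0],
  ],
)

```text
t: 15.58
position: [0.4589, 0.1774, 0.3168]
tcp_rot: [0.001, -0.001, 1.0, 0.001]
force: [0.2, -1.2, -0.9]
finger_gap: 1.004
grasp_force: 0.0
```

Emit:
apply_moves(
  travel=[
    [6, -55, 0],
    [6, -55, 0],
    [6, -55, 0],
    [0, -55, 0],
    [0, -55, 0],
  ],
  rot=[
    [0, 0, 0],
    [0, 0, 0],
    [0, 0, 0],
    [0, 0, 0],
    [0, 0, 0],
  ],
)

```text
t: 16.2
position: [0.4403, -0.0997, 0.316]
tcp_rot: [0.0, 0.0, 1.0, -0.0]
force: [0.1, -0.0, 0.1]
finger_gap: 1.004
grasp_force: 0.0
```

Emit:
apply_moves(
  travel=[
    [0, -55, 0],
    [0, -50, 0],
    [0, -25, 0],
    [0, 0, 0],
    [0, 0, 0],
  ],
  rot=[
    [0, 0, 0],
    [0, 0, 0],
    [0, 0, 0],
    [0, 0, 0],
    [0, 0, 0],
  ],
)

```text
t: 16.82
position: [0.4405, -0.227, 0.3155]
tcp_rot: [-0.0, 0.0, 1.0, 0.0]
force: [0.3, 0.5, -0.6]
finger_gap: 0.999
grasp_force: 0.0
```

```bash
python3 - <<'E'
from h import *
im,E=snap("wrist","w7")
print(spot("wrist","tin_green_mid",E),spot("wrist","tin_blue_mid",E))
im,E=snap("side","s7");print(spot("side","tin_red_mid",E),spot("side","tin_green_mid",E))
go([.4415,-.228,.073])
E
```

```text
[(0.72, [0.437, -0.228, 0.072], [318.0, 210.0])] [(0.96, [0.447, -0.353, 0.025], [186.0, 202.0]), (0.57, [0.553, -0.277, 0.026], [271.0, 299.0])]
[(0.7, [0.472, 0.273, 0.029], [245.0, 160.0])] [(0.68, [0.44, -0.228, 0.069], [313.0, 287.0])]
grasp pt [ 0.4407 -0.2272  0.1568] tool mm [-0.8 -0.9 83.8] yaw err 0.0007 q [ 0.36  0.31  0.07  2.03 -0.03  0.8   2.02] t 17.12 gap 1.0
```

View pics/w7.png

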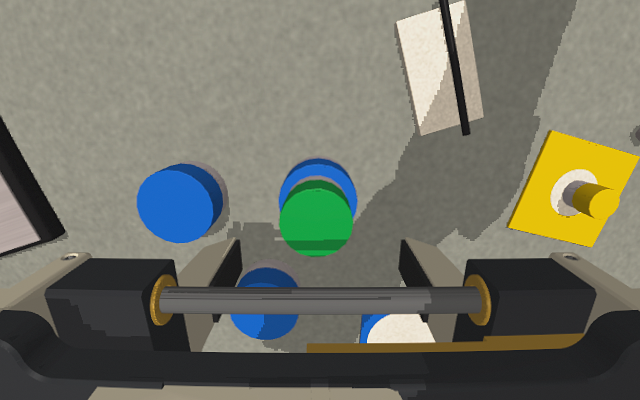

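The green tin (px 316,218) is now on top of the blue one, and the red tin reads (0.472, 0.273) on its tile. I take the green tin.

Emit:
apply_moves(
  travel=[
    [0, -1, 20],
    [0, 0, 30],
    [0, 0, 24],
    [0, 0, 10],
    [0, 0, 0],
  ],
  rot=[
    [0, 0, 0],
    [0, 0, 0],
    [0, 0, 0],
    [0, 0, 0],
    [0, 0, 0],
  ],
)

```text
t: 17.75
position: [0.4404, -0.2288, 0.2314]
tcp_rot: [-0.001, 0.0, 1.0, 0.0]
force: [0.6, -0.2, 0.6]
finger_gap: 0.999
grasp_force: 0.0
```

Emit:
apply_moves(
  travel=[
    [0, 0, 0],
    [0, 0, 0],
    [0, 0, 0],
    [0, 0, 0],
    [0, 0, 0],
  ],
  rot=[
    [0, 0, 0],
    [0, 0, 0],
    [0, 0, 0],
    [0, 0, 0],
    [0, 0, 0],
  ],
  gripper=80,
)

```text
t: 18.38
position: [0.4405, -0.2291, 0.2318]
tcp_rot: [0.0, 0.0, 1.0, -0.0]
force: [0.5, 0.4, 0.2]
finger_gap: 0.689
grasp_force: 0.0
```

Emit:
apply_moves(
  travel=[
    [0, 0, 0],
    [0, 0, 0],
    [0, 0, 0],
    [0, 0, 0],
  ],
  rot=[
    [0, 0, 0],
    [0, 0, 0],
    [0, 0, 0],
    [0, 0, 0],
  ],
  gripper=255,
  newtons=15,
)

```text
t: 18.88
position: [0.4405, -0.2291, 0.2317]
tcp_rot: [-0.0, 0.0, 1.0, -0.0]
force: [-0.6, -0.6, 0.1]
finger_gap: 0.583
grasp_force: 15.0
```

```bash
python3 -c "
from h import *
go([.6535,.1385,.073])"
```

```text
grasp pt [ 0.4405 -0.2291  0.0727] tool mm [-2.127e+02  3.677e+02 -3.000e-01] yaw err -0.0008 q [ 0.38  0.46  0.06  2.07 -0.04  0.62  2.04] t 18.88 gap 0.583
```

Emit:
apply_moves(
  travel=[
    [0, 0, -20],
    [0, 0, -40],
    [-20, 30, -10],
    [-28, 48, 0],
    [-28, 48, 0],
  ],
  rot=[
    [0, 0, 0],
    [0, 0, 0],
    [0, 0, 0],
    [0, 0, 0],
    [0, 0, 0],
  ],
)

```text
t: 19.5
position: [0.5172, -0.1021, 0.302]
tcp_rot: [0.0, 0.001, 1.0, -0.0]
force: [0.5, 0.0, -0.8]
finger_gap: 0.583
grasp_force: 15.0
```

Emit:
apply_moves(
  travel=[
    [-28, 48, 0],
    [-28, 48, 0],
    [-28, 48, 0],
    [-28, 48, 0],
    [-25, 50, 0],
  ],
  rot=[
    [0, 0, 0],
    [0, 0, 0],
    [0, 0, 0],
    [0, 0, 0],
    [0, 0, 0],
  ],
)

```text
t: 20.12
position: [0.6545, 0.14, 0.3013]
tcp_rot: [-0.0, 0.001, 1.0, -0.0]
force: [-0.1, -0.7, -1.2]
finger_gap: 0.587
grasp_force: 15.0
```

Emit:
apply_moves(
  travel=[
    [0, 0, 25],
    [0, 0, 30],
    [0, 0, 0],
    [0, 0, 0],
  ],
  rot=[
    [0, 0, 0],
    [0, 0, 0],
    [0, 0, 0],
    [0, 0, 0],
  ],
)

```text
t: 20.62
position: [0.6541, 0.1387, 0.2473]
tcp_rot: [0.0, 0.001, 1.0, 0.0]
force: [0.5, -0.0, -0.7]
finger_gap: 0.585
grasp_force: 15.0
```

```bash
python3 - <<'E'
from h import *
im,E=snap("wrist","w8")
print(spot("wrist","tile_green_seat",E),spot("wrist","tin_green_mid",E))
go([.6535,.1385,.0305])
E
```

```text
[(0.94, [0.652, 0.133, 0.005], [313.0, 211.0]), (0.45, [0.65, 0.141, 0.084], [325.0, 259.0])] [(0.67, [0.652, 0.138, 0.084], [319.0, 262.0])]
grasp pt [0.6549 0.1388 0.0894] tool mm [ 1.6 -0.4 58.9] yaw err -0.0012 q [-0.23  0.67 -0.03  1.62  0.02  0.85  1.3 ] t 20.77 gap 0.589
```

View pics/w8.png

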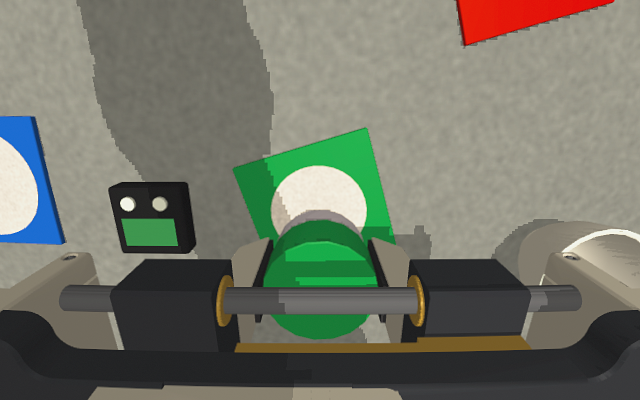

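The green tin is held above its circle (px 319,210), with the bowl at right (px 600,250) well clear. I lower and release.

Emit:
apply_moves(
  travel=[
    [1, 0, 25],
    [0, 0, 20],
    [0, 0, 12],
    [0, 0, 2],
    [0, 0, 0],
  ],
  rot=[
    [0, 0, 0],
    [0, 0, 0],
    [0, 0, 0],
    [0, 0, 0],
    [0, 0, 0],
  ],
)

```text
t: 21.4
position: [0.653, 0.1388, 0.1878]
tcp_rot: [0.0, 0.0, 1.0, 0.0]
force: [-0.6, -0.0, -1.1]
finger_gap: 0.585
grasp_force: 15.0
```

```bash
python3 -c "
from h import *
go([.6535,.138,.0297])"
```

```text
grasp pt [0.653  0.1389 0.0288] tool mm [-0.5 -0.9 -0.9] yaw err -0.0008 q [-0.23  0.75 -0.03  1.64  0.03  0.75  1.3 ] t 21.4 gap 0.585
```

Release, lift to a grasp height of about 0.13, and return over the blue tin.

Emit:
apply_moves(
  travel=[
    [0, 0, 0],
    [0, 0, 0],
    [0, 0, 0],
    [0, 0, 0],
    [0, 0, 0],
  ],
  rot=[
    [0, 0, 0],
    [0, 0, 0],
    [0, 0, 0],
    [0, 0, 0],
    [0, 0, 0],
  ],
  gripper=0,
)

```text
t: 22.02
position: [0.6528, 0.1388, 0.1877]
tcp_rot: [-0.0, 0.0, 1.0, 0.0]
force: [-0.2, -0.6, 1.4]
finger_gap: 0.998
grasp_force: 0.0
```

Emit:
apply_moves(
  travel=[
    [0, 0, -30],
    [0, 0, -50],
    [0, 0, -40],
    [28, -48, 0],
    [28, -48, 0],
  ],
  rot=[
    [0, 0, 0],
    [0, 0, 0],
    [0, 0, 0],
    [0, 0, 0],
    [0, 0, 0],
  ],
)

```text
t: 22.65
position: [0.5963, 0.0423, 0.3086]
tcp_rot: [0.001, -0.0, 1.0, 0.0]
force: [0.7, -1.5, 0.6]
finger_gap: 1.003
grasp_force: 0.0
```

Emit:
apply_moves(
  travel=[
    [28, -48, 0],
    [28, -48, 0],
    [28, -48, 0],
    [28, -48, 0],
    [28, -48, 0],
  ],
  rot=[
    [0, 0, 0],
    [0, 0, 0],
    [0, 0, 0],
    [0, 0, 0],
    [0, 0, 0],
  ],
)

```text
t: 23.28
position: [0.4555, -0.1985, 0.3081]
tcp_rot: [0.0, 0.0, 1.0, -0.0]
force: [-0.3, -1.0, 0.7]
finger_gap: 1.0
grasp_force: 0.0
```

Emit:
apply_moves(
  travel=[
    [16, -31, 0],
    [0, 0, 0],
    [0, 0, 0],
    [0, 0, 0],
  ],
  rot=[
    [0, 0, 0],
    [0, 0, 0],
    [0, 0, 0],
    [0, 0, 0],
  ],
)

```text
t: 23.78
position: [0.4413, -0.2267, 0.3077]
tcp_rot: [0.0, -0.001, 1.0, 0.0]
force: [-0.3, -0.0, 0.8]
finger_gap: 0.999
grasp_force: 0.0
```

```bash
python3 - <<'E'
from h import *
im,E=snap("wrist","w9")
print(spot("wrist","tin_blue_mid",E))
im,E=snap("side","s9");print(spot("side","tin_green_mid",E),spot("side","tin_blue_mid",E))
go([.4405,-.228,.028])
E
```

```text
[(0.73, [0.448, -0.359, 0.022], [178.0, 204.0]), (0.69, [0.553, -0.278, 0.024], [270.0, 301.0])]
[] [(0.88, [0.568, -0.425, 0.024], [414.0, 349.0]), (0.86, [0.553, -0.277, 0.024], [370.0, 297.0])]
grasp pt [ 0.4408 -0.2274  0.1486] tool mm [  0.3  -0.6 120.6] yaw err 0.0006 q [ 0.36  0.33  0.07  2.03 -0.03  0.79  2.02] t 24.02 gap 1.0
```

View pics/w9.png

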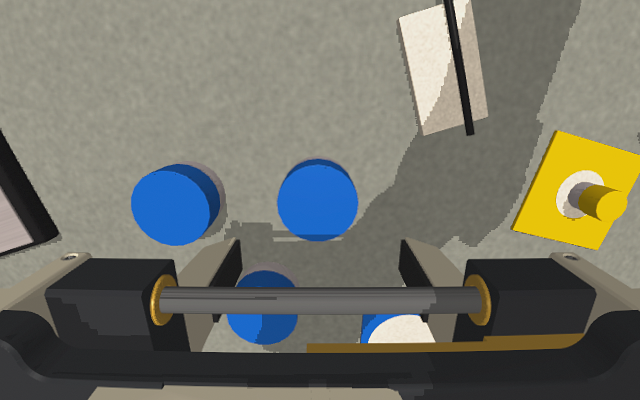

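The blue tin (px 318,202) stands alone and centred between the fingers. The look-alikes are at px (175,205) and (265,305) and stay untouched. I descend.

Emit:
apply_moves(
  travel=[
    [0, -1, 30],
    [0, 0, 40],
    [0, 0, 30],
    [0, 0, 15],
    [0, 0, 5],
  ],
  rot=[
    [0, 0, 0],
    [0, 0, 0],
    [0, 0, 0],
    [0, 0, 0],
    [0, 0, 0],
  ],
)

```text
t: 24.65
position: [0.4405, -0.2289, 0.1871]
tcp_rot: [-0.001, 0.0, 1.0, 0.0]
force: [0.4, 0.4, -0.1]
finger_gap: 1.003
grasp_force: 0.0
```

Emit:
apply_moves(
  travel=[
    [0, 0, 0],
    [0, 0, 0],
    [0, 0, 0],
    [0, 0, 0],
  ],
  rot=[
    [0, 0, 0],
    [0, 0, 0],
    [0, 0, 0],
    [0, 0, 0],
  ],
  gripper=45,
)

```text
t: 25.15
position: [0.4407, -0.2291, 0.1882]
tcp_rot: [0.0, 0.0, 1.0, -0.0]
force: [0.0, -0.4, 0.1]
finger_gap: 0.821
grasp_force: 0.0
```

Emit:
apply_moves(
  travel=[
    [0, 0, 0],
    [0, 0, 0],
    [0, 0, 0],
    [0, 0, 0],
  ],
  rot=[
    [0, 0, 0],
    [0, 0, 0],
    [0, 0, 0],
    [0, 0, 0],
  ],
  gripper=255,
  newtons=20,
)

```text
t: 25.65
position: [0.4406, -0.2291, 0.1879]
tcp_rot: [0.0, 0.0, 1.0, -0.0]
force: [-0.8, 1.0, 3.8]
finger_gap: 0.735
grasp_force: 20.0
```

```bash
python3 -c "
from h import *
go([.6295,-.127,.033])"
```

```text
grasp pt [ 0.4406 -0.2291  0.0289] tool mm [-188.8  102.2   -4.1] yaw err -0.0008 q [ 0.38  0.54  0.05  2.08 -0.05  0.53  2.04] t 25.65 gap 0.735
```

Emit:
apply_moves(
  travel=[
    [0, 0, -20],
    [0, 0, -40],
    [-20, 20, -10],
    [-45, 25, 0],
    [-45, 25, 0],
  ],
  rot=[
    [0, 0, 0],
    [0, 0, 0],
    [0, 0, 0],
    [0, 0, 0],
    [0, 0, 0],
  ],
)

```text
t: 26.28
position: [0.5514, -0.1587, 0.2577]
tcp_rot: [0.0, 0.001, 1.0, -0.0]
force: [0.7, 0.3, -2.0]
finger_gap: 0.737
grasp_force: 20.0
```

Emit:
apply_moves(
  travel=[
    [-45, 22, 0],
    [-34, 10, 0],
    [0, 0, 20],
    [0, 0, 0],
    [0, 0, 0],
  ],
  rot=[
    [0, 0, 0],
    [0, 0, 0],
    [0, 0, 0],
    [0, 0, 0],
    [0, 0, 0],
  ],
)

```text
t: 26.9
position: [0.6282, -0.1282, 0.237]
tcp_rot: [-0.001, 0.001, 1.0, -0.0]
force: [0.4, 0.3, -0.7]
finger_gap: 0.737
grasp_force: 20.0
```

```bash
python3 - <<'E'
from h import *
im,E=snap("wrist","w10")
print(spot("wrist","tile_blue_seat",E),spot("wrist","tin_blue_mid",E))
go([.6295,-.127,.0345])
E
```

```text
[] [(0.81, [0.553, -0.278, 0.025], [83.0, 120.0]), (0.66, [0.623, -0.132, 0.075], [313.0, 260.0])]
grasp pt [ 0.6293 -0.128   0.0793] tool mm [-0.1  1.  44.8] yaw err -0.0019 q [ 0.13  0.64  0.04  1.7  -0.04  0.8   1.76] t 27.05 gap 0.738
```

View pics/w10.png

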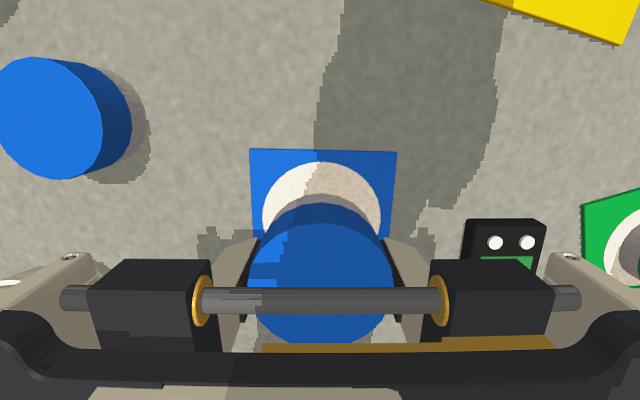

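The blue tin is held above its circle (px 321,205), and the scale and bowl are clear. I lower and release.

Emit:
apply_moves(
  travel=[
    [0, 1, 20],
    [0, 0, 15],
    [0, 0, 8],
    [0, 0, 2],
    [0, 0, 0],
  ],
  rot=[
    [0, 0, 0],
    [0, 0, 0],
    [0, 0, 0],
    [0, 0, 0],
    [0, 0, 0],
  ],
)

```text
t: 27.68
position: [0.6293, -0.1261, 0.1924]
tcp_rot: [-0.001, 0.0, 1.0, 0.0]
force: [-1.0, 1.1, 0.9]
finger_gap: 0.738
grasp_force: 20.0
```

```bash
python3 -c "
from h import *
go([.6295,-.127,.0339])"
```

```text
grasp pt [ 0.6291 -0.126   0.0334] tool mm [-0.4 -1.  -0.5] yaw err -0.0007 q [ 0.13  0.71  0.04  1.71 -0.04  0.73  1.76] t 27.68 gap 0.738
```

Emit:
apply_moves(
  travel=[
    [0, 0, 0],
    [0, 0, 0],
    [0, 0, 0],
    [0, 0, 0],
    [0, 0, 0],
  ],
  rot=[
    [0, 0, 0],
    [0, 0, 0],
    [0, 0, 0],
    [0, 0, 0],
    [0, 0, 0],
  ],
  gripper=0,
)

```text
t: 28.3
position: [0.6296, -0.1262, 0.1927]
tcp_rot: [-0.0, 0.0, 1.0, 0.0]
force: [0.2, -0.3, -0.6]
finger_gap: 1.001
grasp_force: 0.0
```

Emit:
apply_moves(
  travel=[
    [0, 0, -30],
    [0, 0, -50],
    [0, 0, -60],
    [20, 20, -50],
    [40, 0, 0],
  ],
  rot=[
    [0, 0, 0],
    [0, 0, 0],
    [0, 0, 0],
    [0, 0, 0],
    [0, 0, 0],
  ],
)

```text
t: 28.92
position: [0.5718, -0.1043, 0.3879]
tcp_rot: [0.005, -0.001, 1.0, -0.0]
force: [-1.0, 0.7, -1.2]
finger_gap: 1.003
grasp_force: 0.0
```

Emit:
apply_moves(
  travel=[
    [50, 0, 0],
    [50, 0, 0],
    [40, 0, 0],
    [0, 0, 0],
    [0, 0, 0],
  ],
  rot=[
    [0, 0, 0],
    [0, 0, 0],
    [0, 0, 0],
    [0, 0, 0],
    [0, 0, 0],
  ],
)

```text
t: 29.55
position: [0.4304, -0.1061, 0.3833]
tcp_rot: [0.001, 0.0, 1.0, -0.0]
force: [0.1, 1.0, -0.1]
finger_gap: 1.004
grasp_force: 0.0
```

```bash
python3 - <<'E'
from h import *
C={}
for c in ["scene","side"]:
    im,E=snap(c,c+"9")
    for k in TILES: print(c,k,spot(c,f"tin_{k}_mid",E)[:4])
    print(spot(c,"bowl_left",E))
a=cv2.imread("pics/scene9.png")[140:320,170:510]; cv2.imwrite("pics/f1.png",cv2.resize(a,None,fx=2.3,fy=2.3,interpolation=cv2.INTER_CUBIC))
a=cv2.imread("pics/side9.png")[110:290,210:430]; cv2.imwrite("pics/f2.png",cv2.resize(a,None,fx=3,fy=3,interpolation=cv2.INTER_CUBIC))
E
```

```text
scene yellow [(0.69, [0.441, 0.03, 0.023], [359.0, 205.0])]
scene red [(0.59, [0.469, 0.274, 0.028], [445.0, 219.0])]
scene green [(0.57, [0.654, 0.143, 0.028], [395.0, 260.0]), (0.24, [0.469, 0.271, 0.03], [444.0, 218.0])]
scene blue [(0.76, [0.573, -0.426, 0.019], [196.0, 216.0]), (0.74, [0.471, 0.268, 0.002], [441.0, 226.0]), (0.73, [0.627, -0.131, 0.03], [291.0, 238.0]), (0.71, [0.444, -0.357, 0.021], [235.0, 192.0])]
[(0.76, [0.688, 0.322, -0.001], [469.0, 288.0])]
side yellow [(0.48, [0.442, 0.032, 0.018], [268.0, 222.0]), (0.48, [0.651, 0.142, 0.012], [323.0, 173.0])]
side red [(0.5, [0.471, 0.272, 0.025], [245.0, 161.0])]
side green [(0.78, [0.651, 0.145, 0.025], [323.0, 169.0])]
side blue [(0.86, [0.448, -0.354, 0.025], [345.0, 345.0]), (0.77, [0.629, -0.123, 0.026], [365.0, 237.0]), (0.77, [0.552, -0.28, 0.023], [371.0, 298.0]), (0.62, [0.569, -0.424, 0.025], [415.0, 348.0])]
[(0.93, [0.688, 0.323, -0.004], [307.0, 138.0]), (0.65, [0.651, 0.144, 0.028], [323.0, 168.0])]
```

View pics/f1.png

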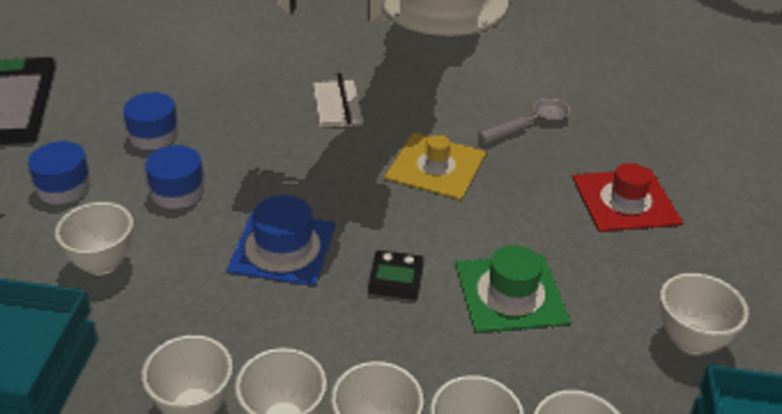

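View pics/f2.png

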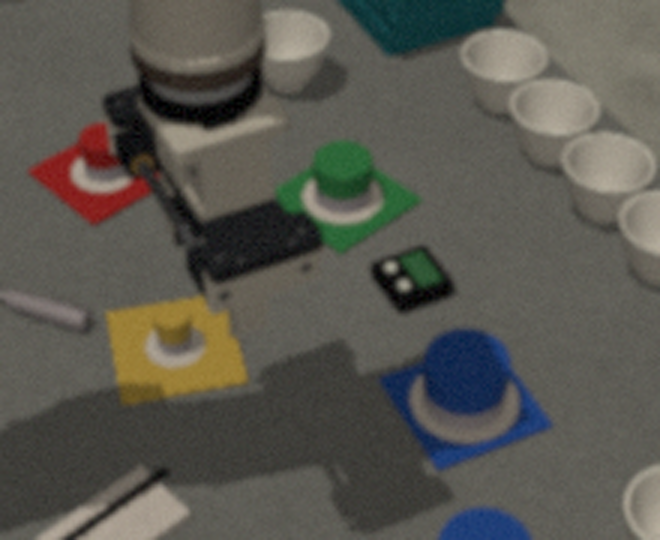

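All four tins stand upright in the circles of their own colour. In the first crop they are at px blue (283,235), yellow (438,153), red (631,187) and green (516,270). Offsets are a few mm at most, both bowls are in place and the gripper is clear.

```bash
python3 -c "
from h import *
print(bot.hand_in())"
```

```text
the job is handed in; nothing more can be done
None
```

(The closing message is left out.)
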